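# Set the bench stop to the stone

## Task

One limestone block lies against the fence of the bench stop. Pull up the stop's spring knob, slide the stop along its rail towards that block to the last hole before it would touch the block, and let the pin drop fully into that hole, feeling for it gently. Do not force the pin sideways, do not push the block, leave the other blocks and the tools where they are, and let go at the end.

Things in the scene. Friction and masses are not known exactly. Their poses are not given: they have to be found in the camera images.
- rest: Bench stop fixed to the bench. Origin on the bench top, z up. A 30 mm wide grey rail runs along its y at x = -50 mm, y = -140 to 220 mm, with a slotted steel strip on it (12 mm thick, top at z = 50 mm). The fence, an upright dark plate 50 mm high, stands at the -y end, its face at y = -130 mm. One block lies on the bench against the fence, beside the rail.
- mid_hole (a point): Nominal centre of the middle one of three equal holes in the strip's top (each 12 mm along the rail, 40 mm apart); at the +y end is a 51 mm long park slot. Nominally the pin is over the holes at joint stop = 0.071, 0.111, 0.151; but the strip was bolted on by hand: all its holes are shifted together along the rail by an unknown amount, some mm and at most 10 mm, and must be found by feel.
- bay (a point): Point on the bench at the fence's face where the end of the worked block lies (rest frame x = 30, y = -129 mm). The block whose origin is here is the one to set the stop to.
- stop (a joint): Sliding stop: an aluminium saddle 46 mm wide, 60 mm long along the rail, top at 63 mm, with a dark boss (20 mm diameter, up to 74 mm) under the knob. Value in m, 0 at the open (+y) end, growing towards the fence (rest -y), to 0.178. It starts between 0 and 0.016, its pin in the park slot. Dry friction about 2 N plus the pin's rubbing.
- plunger (a joint): Spring plunger, value in m, straight up: 0 = pin fully down in a hole or slot, about 0.010 = pin pressed on the strip's top, 0.016 = fully pulled. The pin clears the strip above 0.010. Spring force downwards is 7 N at 0, 10.5 N at 0.010 and 12.6 N at 0.016.
- knob (a point): Centre of the plunger's black round knob (31 mm diameter, 24 mm high, axis vertical), 92 mm above the bench when the pin is down; it rises with the plunger and moves with the stop. Nothing stands higher near it; underside of the knob is at 80 mm when down.
- pin: Steel locking pin on the knob's axis, 9 mm wide, fixed to the knob and hidden inside the saddle; with the plunger down its lower end is 10 mm below the strip's top. Origin on the bench below it when down. It must never bear on the strip with more than 40 N in all.
- stop_face (a point): Middle of the face of the stop's arm that looks at the block (towards the fence), 26 mm above the bench. It is 30 mm nearer to the fence than the knob's axis.
- stop_arm: The stop's aluminium arm, 36 mm high (top at 44 mm) and 12 mm thick, reaching 128 mm from the rail's middle across the block's end. It moves with the stop.
- stone_a: Short grey limestone block 70 x 84 x 45 mm, about 0.7 kg. Origin in the middle of one end's lower edge; the block runs 84 mm from there along its own +y. If it lies at the fence, the right hole is the one nominally at stop = 0.151.
- stone_b: Middle limestone block 70 x 124 x 45 mm, about 1 kg, origin and axes likewise (runs 124 mm along +y). Its hole is nominally at stop = 0.111.
- stone_c: Long limestone block 70 x 164 x 45 mm, about 1.2 kg, origin and axes likewise (runs 164 mm along +y). Its hole is nominally at stop = 0.071. In its right hole the stop stands 2 to 13 mm clear of the block.
- hammer: Hammer lying on the bench, a bystander.
- chisel: Stone chisel, 200 mm long, lying on the bench, a bystander.
Things that resemble listed ones, but are neither listed nor needed, are in the scene too. Leave any blue look-alike of the stone_c alone.

How it is judged:
By the outcome, as a careful person would: the job done as asked, in the order asked, and still so for the second after the job is handed in, with the robot touching nothing.
It also fails if it takes over 48 s, if anything falls off the work surface, if the arm or the gripper's body presses on something with over 40 N, if the wrist force passes 120 N, or if a joint passes its speed limit or range.

## Robot

A 6-joint arm with a two-finger parallel gripper is mounted at the origin on the work surface. World frame = base frame: x ahead of the robot, y to its left, z up, the work surface at z = 0. Lengths are in m, angles in degrees, forces in N, time in s.
With the tool pointing down it reaches from about 0.25 to 0.725 m from the base axis. Payload 9.7 kg.
Tool frame: the origin (TCP) lies between the finger pads; the fingertips stand 11 mm ahead of it and the grasp point (between the pads) lies 8 mm behind it; z points along the fingers, y is the direction in which the jaws open and shut (so a half turn about z gives the same grasp; the last joint's range is limited). The gripper opens to 85 mm and grips with 20 to 120 N. Pads are 22 mm wide; open, the fingers measure 114 mm over their backs; the gripper's body (76 mm by 85 mm) begins 54 mm behind the grasp point. The pads swing forward as they close: fully open they stand 13 mm farther back than shut.
Start: joints at [-75.802, 4.979, 10.078, 95.1, 0, 90], TCP at [0.135, -0.533, 0.242] pointing down, gripper open.
Joint ranges: [-179.16, 179.16], [-48.56, 103.87], [-65.8, 70.77], [-126.05, 130.52], [-82.76, 87.17], [-180, 180]. Speed limits (degrees/s): [127.2, 127.2, 147.25, 180, 180, 180].

## Interface

Orientations are given as [roll, pitch, yaw] about the fixed x, y, z axes, in that order (R = Rz(yaw) Ry(pitch) Rx(roll)).
In Python, from workcell import bot gives the robot as it stands.
- The arm moves only by the tool play_rows, never from a script. Its argument "targets" is a list of rows, each an object of numbers: "fingers": the gripper command: -1 is shut, 1 is fully open, values between are in proportion; "x", "y", "z": the shift along the tool's x, y, z in m; "wx", "wy", "wz": the turn, a rotation vector about the tool's x, y, z in degrees. In form: [{"fingers": .., "x": .., "y": .., "z": .., "wx": .., "wy": .., "wz": ..}, ...]. A call has 1 to 20 rows; each row is the pose to reach, as a shift and turn from the pose commanded when the call began, along the tool's axes at that moment; what a row does not reach only later rows make up. A row lasts 1/12 s, in which the tool goes at most 41.7 mm and 7.16 degrees, less where a joint would pass 70% of its speed; a pose out of reach is approached as far as the arm can. A call with a gripper value outside its range is refused whole. The fingers move at their own pace and stop on an object; "grip_force" is the grip in N (left out, the last holds). Time passes only in rows, so rows that repeat a pose let the fingers close. It gives the time, the measured TCP pose, the force and the opening at its end, in the units of the state.
- bot.get_obs(): the state, without advancing time (a new reading comes with each control period).
- bot.camera(name): name is "scene" or "top" or "wrist"; returns (picture, depth): 420x560x3 uint8, blue, green, red; 420x560 float32, m along the optical axis (not along the pixel's ray), 0 where there is no reading.
- bot.get_calibration(name): a dict with "fx", "fy", "cx", "cy" (pixels), "distortion" ([k1, k2, p1, p2, k3] as OpenCV has them; the pictures are not rectified), "camera_from_world" (4x4, takes a point from world to camera coordinates). Camera axes: x right, y down, z forward; pixel columns grow to the right and rows downward; lengths in m; the calibration is good to about 2 mm. A picture is of the moment at which its call begins: read the wrist's pose just before it. get_calibration takes no time and is no camera call; for the wrist camera it gives the pose at the moment of the call.
- bot.job_done(): hands the job in, once; it reports no verdict.
Trained networks look in the newest picture that a camera, given by its name, has taken for a name from the list of things; names that differ only in an ending like _2 or _b are one class to them, and where a whole thing is asked for, a point or a joint stands for the part that bears it (a point fixed in the world has none). Each returns a list of dicts, best first, with "confidence" (0 to 1); they miss things now and then, are a little off and sometimes report something else, mostly with a low value. They report only what shows in the picture. A call takes as long as a camera call. They do not tell look-alikes from the thing itself.
- bot.look_for(query, camera): "extent" ([left, top, right, bottom] in pixels, round what is visible of it).
- bot.outline_of(query, camera): "region" (420x560 bool, what is visible of it) and "extent" ([left, top, right, bottom] in pixels, round what is visible of it).
- bot.place_of(query, camera): "point" ([row, column] in pixels: a listed point, or the origin of a listed thing).
The state is a dict: "time": time; "q": joint angles; "qd": joint speeds; "joint_efforts": joint torques, N m; "ee_pos": TCP position; "tcp_rot": TCP orientation; "wrist_force": force on the tool from outside, world axes, zero at the start; "torque": the same for the moment, N m; "opening": finger opening in m.
Only numpy, scipy, OpenCV 4.12 (cv2) and the standard library are available. Lean on these libraries where they do the work, as an engineer would, in place of code of your own. Each camera call takes 0.05 s, during which the arm holds its last target.

## Working session

There is one attempt and no reset: what is moved stays moved. The work goes in short steps, Python scripts to look and compute and a tool call to move; the robot and the scene stay as the last step left them, time stands still between calls to the robot, and variables do not carry over. Pictures are saved under pics/ and viewed, and the job is handed in when it is done.

Besides the shell and the picture viewer there is one more tool, called as name([rows], argument=value, ...), one row to a line, values as JSON. play_rows: Moves the arm, as the interface text tells. Its arguments: {"type":"object","properties":{"targets":{"type":"array","items":{"type":"object","properties":{"fingers":{"type":"number"},"x":{"type":"number"},"y":{"type":"number"},"z":{"type":"number"},"wx":{"type":"number"},"wy":{"type":"number"},"wz":{"type":"number"}}}},"grip_force":{"type":"number"}},"required":["targets"]}

```bash
ls; mkdir -p pics; cat > h.py <<'E'
from workcell import bot
import numpy as np, cv2
def take(name,fn):
    im,d=bot.camera(name); cv2.imwrite(fn,im); return im,d
def world(cal,px,depth=None,z=None):
    K=np.array([[cal['fx'],0,cal['cx']],[0,cal['fy'],cal['cy']],[0,0,1]])
    u=cv2.undistortPoints(np.array([[px]],float),K,np.array(cal['distortion']))[0,0]
    ray=np.array([u[0],u[1],1]); T=np.linalg.inv(np.array(cal['camera_from_world']))
    if z is not None:
        o=T[:3,3]; r=T[:3,:3]@ray; return o+r*(z-o[2])/r[2]
    return T[:3,:3]@(ray*depth)+T[:3,3]
def proj(cal,p):
    M=np.array(cal['camera_from_world']); K=np.array([[cal['fx'],0,cal['cx']],[0,cal['fy'],cal['cy']],[0,0,1]])
    r,_=cv2.Rodrigues(M[:3,:3]); return cv2.projectPoints(np.array([p],float),r,M[:3,3],K,np.array(cal['distortion']))[0][0,0]
E
python3 - <<'E'
from h import *
for n in ['top','scene']:
    im,d=take(n,f'pics/{n}0.png'); np.save(f'pics/{n}0.npy',d); cal=bot.get_calibration(n)
    for q in ['knob','stop_face','bay','stone_a','stone_b','stone_c','mid_hole','rest']:
        try:
            for r in bot.place_of(q,n)[:3]:
                rr,c=r['point']; dd=d[int(rr),int(c)]
                print(n,q,round(r['confidence'],2),np.round(r['point']),np.round(world(cal,(c,rr),dd),3) if dd>0 else None)
        except Exception as e: print(q,e)
print(bot.get_obs())
E
```

```text
pics
top knob 0.51 [217. 251.] [0.529 0.102 0.109]
top stop_face 0.68 [195. 267.] [0.609 0.057 0.042]
top stop_face 0.6 [233. 418.] [ 0.497 -0.427  0.025]
top bay 0.82 [212. 342.] [ 0.56  -0.182  0.047]
top stone_a 0.91 [265. 198.] [0.383 0.267 0.048]
top stone_a 0.84 [165. 207.] [0.703 0.253 0.043]
top stone_a 0.83 [272. 359.] [ 0.371 -0.234  0.046]
top stone_b 0.91 [265. 198.] [0.383 0.267 0.048]
top stone_b 0.84 [165. 207.] [0.703 0.253 0.043]
top stone_b 0.83 [272. 359.] [ 0.371 -0.234  0.046]
top stone_c 0.91 [265. 198.] [0.383 0.267 0.048]
top stone_c 0.84 [165. 207.] [0.703 0.253 0.043]
top stone_c 0.83 [272. 359.] [ 0.371 -0.234  0.046]
scene knob 0.5 [180. 303.] [0.542 0.097 0.105]
scene knob 0.35 [220. 302.] [0.611 0.056 0.042]
scene stop_face 0.86 [222. 301.] [0.605 0.058 0.024]
scene bay 0.95 [257. 211.] [ 0.594 -0.189  0.043]
scene stone_a 0.91 [277. 271.] [ 0.693 -0.078  0.   ]
scene stone_a 0.88 [260. 209.] [ 0.604 -0.196  0.049]
scene stone_a 0.76 [301. 200.] [ 0.684 -0.258  0.045]
scene stone_b 0.91 [277. 271.] [ 0.693 -0.078  0.   ]
scene stone_b 0.88 [260. 209.] [ 
[... 236 characters left out ...]

scene mid_hole 0.61 [204. 263.] [ 0.524 -0.011  0.053]
{'time': 0.9, 'q': array([-7.58029784e+01,  4.97689711e+00,  1.00793140e+01,  9.50995416e+01,
       -1.15917360e-03,  8.99999282e+01]), 'qd': array([ 0.04868631, -0.00774133,  0.05495453,  0.02251685, -0.01355212,
        0.00361602]), 'joint_efforts': array([-2.91791774e-03, -5.20085120e+01,  4.64869094e+01,  8.20727255e-04,
       -1.24504481e-04,  1.75234472e-06]), 'ee_pos': array([ 0.13488595, -0.53320324,  0.24231323]), 'tcp_rot': array([1.79997125e+02, 1.15917720e-03, 1.41970933e+01]), 'wrist_force': array([0.22620721, 0.14098074, 0.93169208]), 'torque': array([0.01691803, 0.00960212, 0.04861678]), 'opening': 0.08570913512431276}
```

View pics/top0.png

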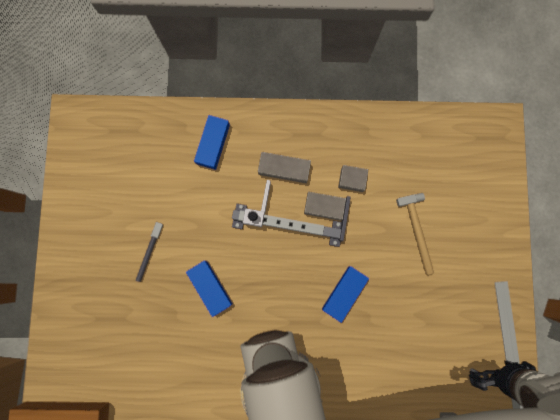

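View pics/scene0.png

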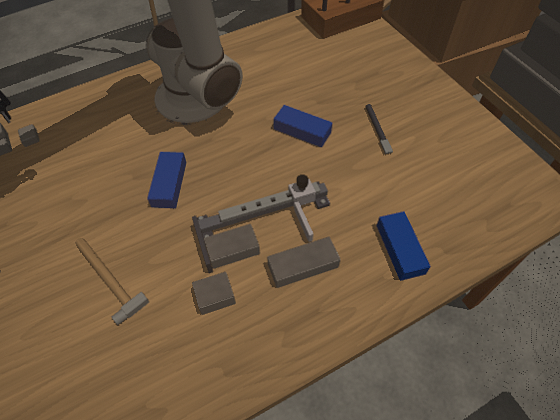

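```bash
python3 - <<'E'
from h import *
im=cv2.imread('pics/top0.png'); c=im[140:260,210:390]; cv2.imwrite('pics/crop0.png',cv2.resize(c,None,fx=4.4,fy=4.4,interpolation=cv2.INTER_CUBIC))
im=cv2.imread('pics/scene0.png'); c=im[160:320,180:350]; cv2.imwrite('pics/crop1.png',cv2.resize(c,None,fx=3.7,fy=3.7,interpolation=cv2.INTER_CUBIC))
cal=bot.get_calibration('top');d=np.load('pics/top0.npy')
# height-band masks
v,u=np.mgrid[140:260,210:390]; P=np.array([world(cal,(a,b),d[b,a]) for a,b in zip(u.ravel(),v.ravel())])
for lo,hi in [(.035,.055),(.056,.07),(.07,.13)]:
    m=(P[:,2]>lo)&(P[:,2]<hi); mask=m.reshape(u.shape).astype(np.uint8)
    n,l,s,ce=cv2.connectedComponentsWithStats(mask)
    for i in range(1,n):
        if s[i,4]<15: continue
        q=P[(l==i).ravel()]; r=cv2.minAreaRect(q[:,:2].astype(np.float32)); print(lo,s[i,4],np.round(r[0],3),np.round(r[1],3),round(r[2],1),'z',np.median(q[:,2]).round(4))
E
```

```text
0.035 251 [0.743 0.227] [0.089 0.039] 0.3 z 0.046
0.035 1098 [0.705 0.006] [0.164 0.072] 80.0 z 0.0457
0.035 569 [ 0.673 -0.219] [0.084 0.071] 80.5 z 0.0459
0.035 124 [0.605 0.064] [0.012 0.107] 80.9 z 0.0443
0.035 1742 [ 0.56  -0.067] [0.262 0.143] 80.7 z 0.047
0.035 98 [0.545 0.149] [0.038 0.03 ] 80.7 z 0.0419
0.056 196 [0.537 0.101] [0.064 0.046] 81.0 z 0.0635
0.07 85 [0.536 0.097] [0.028 0.029] 1.4 z 0.1027
```

View pics/crop0.png

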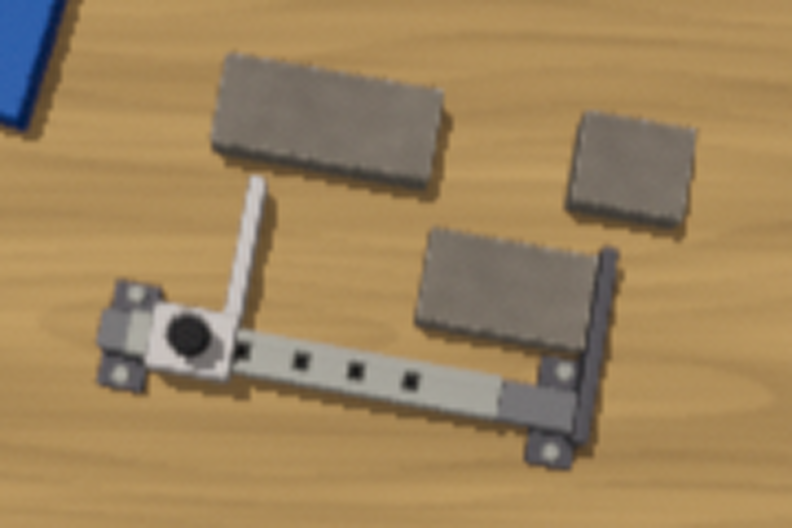

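View pics/crop1.png

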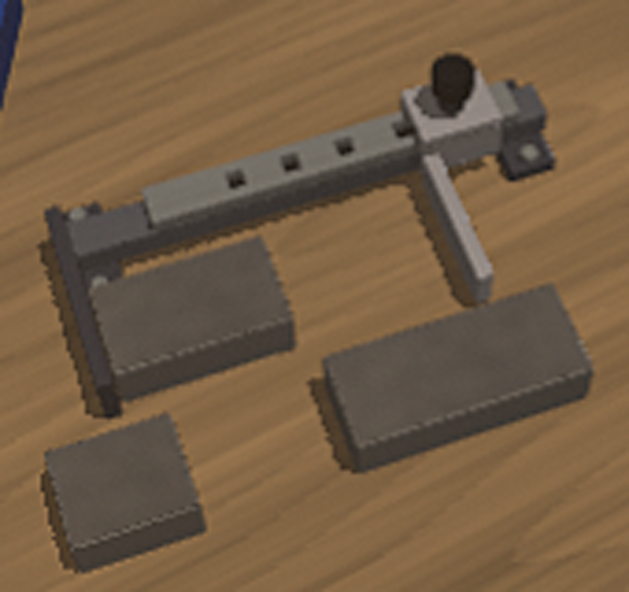

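```bash
cat >> h.py <<'E'
def shift(target,yaw=None,o=None):
    from scipy.spatial.transform import Rotation as R
    o=o or bot.get_obs(); r=R.from_euler('xyz',o['tcp_rot'],degrees=True)
    s=r.inv().apply(np.array(target)-o['ee_pos'])
    w=None
    if yaw is not None: w=(r.inv()*R.from_euler('xyz',[180,0,yaw],degrees=True)).as_rotvec(degrees=True)
    return np.round(s,4),None if w is None else np.round(w,2)
E
python3 - <<'E'
from h import *
print(shift([.48,.03,.28],-9.1))
E
```

```text
(array([ 0.4727, -0.4614, -0.0377]), array([ 0. ,  0. , 23.3]))
```

Candidates in the top view:
- **Knob:** only the black one, at (252,216).
- **Block to set to:** grey at the fence (325,207).
- **Not it:** the free greys (285,168), 164 mm, and (353,179), 84 mm, and the blue look-alikes (212,142), (209,288) and (346,294).

The crops show the grey block touching the fence is the middle-length one, stone_b. Its hole is the middle one, at crop (355,371).

play_rows([
  {"fingers": 1, "x": 0.4727, "y": -0.4614, "z": -0.0377, "wz": 23.3},
  {"fingers": 1, "x": 0.4727, "y": -0.4614, "z": -0.0377, "wz": 23.3},
  {"fingers": 1, "x": 0.4727, "y": -0.4614, "z": -0.0377, "wz": 23.3},
  {"fingers": 1, "x": 0.4727, "y": -0.4614, "z": -0.0377, "wz": 23.3},
  {"fingers": 1, "x": 0.4727, "y": -0.4614, "z": -0.0377, "wz": 23.3},
  {"fingers": 1, "x": 0.4727, "y": -0.4614, "z": -0.0377, "wz": 23.3},
  {"fingers": 1, "x": 0.4727, "y": -0.4614, "z": -0.0377, "wz": 23.3},
  {"fingers": 1, "x": 0.4727, "y": -0.4614, "z": -0.0377, "wz": 23.3},
  {"fingers": 1, "x": 0.4727, "y": -0.4614, "z": -0.0377, "wz": 23.3},
  {"fingers": 1, "x": 0.4727, "y": -0.4614, "z": -0.0377, "wz": 23.3},
  {"fingers": 1, "x": 0.4727, "y": -0.4614, "z": -0.0377, "wz": 23.3},
  {"fingers": 1, "x": 0.4727, "y": -0.4614, "z": -0.0377, "wz": 23.3},
  {"fingers": 1, "x": 0.4727, "y": -0.4614, "z": -0.0377, "wz": 23.3},
  {"fingers": 1, "x": 0.4727, "y": -0.4614, "z": -0.0377, "wz": 23.3},
  {"fingers": 1, "x": 0.4727, "y": -0.4614, "z": -0.0377, "wz": 23.3},
  {"fingers": 1, "x": 0.4727, "y": -0.4614, "z": -0.0377, "wz": 23.3},
  {"fingers": 1, "x": 0.4727, "y": -0.4614, "z": -0.0377, "wz": 23.3},
  {"fingers": 1, "x": 0.4727, "y": -0.4614, "z": -0.0377, "wz": 23.3},
  {"fingers": 1, "x": 0.4727, "y": -0.4614, "z": -0.0377, "wz": 23.3},
  {"fingers": 1, "x": 0.4727, "y": -0.4614, "z": -0.0377, "wz": 23.3},
])

```text
$.targets[0]: bad value
```

```bash
python3 - <<'E'
from h import *
o=bot.get_obs(); print(o['time'],o['ee_pos'],o['tcp_rot'],o['q'])
import pickle
cal=bot.get_calibration('wrist'); im,d=take('wrist','pics/w1.png'); pickle.dump((cal,im,d,o),open('w1.pkl','wb'))
for q in ['knob','mid_hole','stop_face','bay']:
  for r in bot.place_of(q,'wrist')[:2]:
    rr,c=r['point']; dd=d[int(rr),int(c)]; print(q,round(r['confidence'],2),r['point'],np.round(world(cal,(c,rr),dd),4))
E
```

```text
0.9 [ 0.13488595 -0.53320324  0.24231323] [1.79997125e+02 1.15917720e-03 1.41970933e+01] [-7.58029784e+01  4.97689711e+00  1.00793140e+01  9.50995416e+01
 -1.15917360e-03  8.99999282e+01]
```

View pics/w1.png

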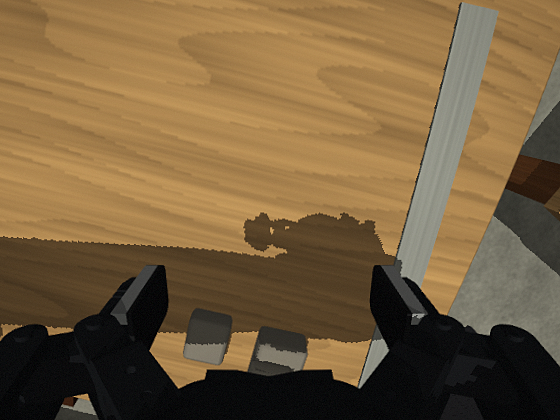

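The call was refused, probably because each row needs all its fields. I'll resend it with every field given.

play_rows([
  {"fingers": 1, "x": 0.4727, "y": -0.4614, "z": -0.0377, "wx": 0, "wy": 0, "wz": 23.3},
  {"fingers": 1, "x": 0.4727, "y": -0.4614, "z": -0.0377, "wx": 0, "wy": 0, "wz": 23.3},
  {"fingers": 1, "x": 0.4727, "y": -0.4614, "z": -0.0377, "wx": 0, "wy": 0, "wz": 23.3},
  {"fingers": 1, "x": 0.4727, "y": -0.4614, "z": -0.0377, "wx": 0, "wy": 0, "wz": 23.3},
  {"fingers": 1, "x": 0.4727, "y": -0.4614, "z": -0.0377, "wx": 0, "wy": 0, "wz": 23.3},
  {"fingers": 1, "x": 0.4727, "y": -0.4614, "z": -0.0377, "wx": 0, "wy": 0, "wz": 23.3},
  {"fingers": 1, "x": 0.4727, "y": -0.4614, "z": -0.0377, "wx": 0, "wy": 0, "wz": 23.3},
  {"fingers": 1, "x": 0.4727, "y": -0.4614, "z": -0.0377, "wx": 0, "wy": 0, "wz": 23.3},
  {"fingers": 1, "x": 0.4727, "y": -0.4614, "z": -0.0377, "wx": 0, "wy": 0, "wz": 23.3},
  {"fingers": 1, "x": 0.4727, "y": -0.4614, "z": -0.0377, "wx": 0, "wy": 0, "wz": 23.3},
  {"fingers": 1, "x": 0.4727, "y": -0.4614, "z": -0.0377, "wx": 0, "wy": 0, "wz": 23.3},
  {"fingers": 1, "x": 0.4727, "y": -0.4614, "z": -0.0377, "wx": 0, "wy": 0, "wz": 23.3},
  {"fingers": 1, "x": 0.4727, "y": -0.4614, "z": -0.0377, "wx": 0, "wy": 0, "wz": 23.3},
  {"fingers": 1, "x": 0.4727, "y": -0.4614, "z": -0.0377, "wx": 0, "wy": 0, "wz": 23.3},
  {"fingers": 1, "x": 0.4727, "y": -0.4614, "z": -0.0377, "wx": 0, "wy": 0, "wz": 23.3},
  {"fingers": 1, "x": 0.4727, "y": -0.4614, "z": -0.0377, "wx": 0, "wy": 0, "wz": 23.3},
  {"fingers": 1, "x": 0.4727, "y": -0.4614, "z": -0.0377, "wx": 0, "wy": 0, "wz": 23.3},
  {"fingers": 1, "x": 0.4727, "y": -0.4614, "z": -0.0377, "wx": 0, "wy": 0, "wz": 23.3},
  {"fingers": 1, "x": 0.4727, "y": -0.4614, "z": -0.0377, "wx": 0, "wy": 0, "wz": 23.3},
  {"fingers": 1, "x": 0.4727, "y": -0.4614, "z": -0.0377, "wx": 0, "wy": 0, "wz": 23.3},
])

```text
time: 2.82
ee_pos: [0.4717, -0.0421, 0.28]
tcp_rot: [-178.2, 0.1, -6.1]
wrist_force: [0.8, -0.4, 0.1]
opening: 0.0854
```

```bash
python3 - <<'E'
from h import *
o=bot.get_obs(); print(o['time'],o['ee_pos'],o['tcp_rot'],o['q'],o['wrist_force'])
import pickle
cal=bot.get_calibration('wrist'); im,d=take('wrist','pics/w2.png'); pickle.dump((cal,im,d,o),open('w2.pkl','wb'))
for q in ['knob','mid_hole','stop_face','bay']:
  for r in bot.place_of(q,'wrist')[:2]:
    rr,c=r['point']; dd=d[int(rr),int(c)]; print(q,round(r['confidence'],2),r['point'],np.round(world(cal,(c,rr),dd),4))
E
```

```text
2.8167 [ 0.47170419 -0.0420591   0.27998602] [-1.78248871e+02  5.65084502e-02 -6.05311372e+00] [ -6.10828058  -4.40415168   4.87691858  99.33926526   1.75107347
 179.9448074 ] [ 0.78782976 -0.3988067   0.12047513]
knob 0.85 [128.6, 113.5] [0.5366 0.0947 0.1044]
stop_face 0.95 [48.4, 168.4] [0.6092 0.0563 0.0251]
stop_face 0.16 [63.5, 400.9] [ 0.5674 -0.176   0.0457]
```

View pics/w2.png

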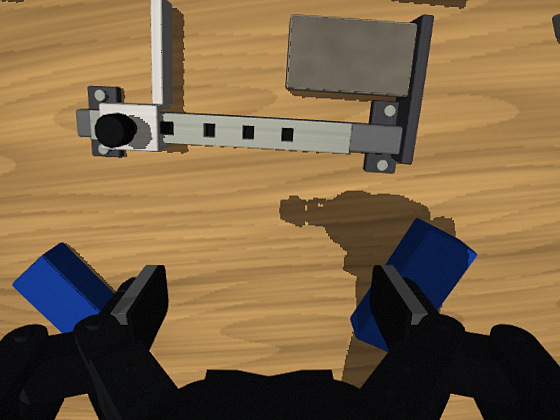

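The yaw stopped because joint 6 hit its limit, so I'll use the half-turn equivalent, yaw ≈ 171. First I measure this picture: the knob is at (116,130) and the holes at (209,130), (248,132) and (288,134). The grey block touches the fence at (410,60).

```bash
python3 - <<'E'
from h import *
import pickle
cal,im,d,o=pickle.load(open('w2.pkl','rb'))
g=cv2.cvtColor(im,cv2.COLOR_BGR2GRAY)
# holes: dark blobs in strip
roi=np.zeros_like(g); roi[118:146,162:345]=1
m=((g<70)&(roi>0)).astype(np.uint8); n,l,s,c=cv2.connectedComponentsWithStats(m)
pts=[]
for i in range(1,n):
    if s[i,4]>40: p=world(cal,c[i],z=.05); pts.append(p); print(s[i],c[i],p.round(4))
# depth-based blocks
v,u=np.mgrid[0:180,60:450]; P=np.array([world(cal,(a,b),d[b,a]) for a,b in zip(u.ravel(),v.ravel())])
def rect(lo,hi,cond=None):
    m=((P[:,2]>lo)&(P[:,2]<hi)).reshape(u.shape).astype(np.uint8); n,l,s,_=cv2.connectedComponentsWithStats(m)
    for i in range(1,n):
        if s[i,4]<100: continue
        q=P[(l==i).ravel()]; r=cv2.minAreaRect(q[:,:2].astype(np.float32)); print(lo,hi,s[i,4],np.round(r[0],4),np.round(r[1],4),round(r[2],2),np.median(q[:,2]).round(4), q[:,:2].mean(0).round(4))
rect(.035,.0475);rect(.0485,.053);rect(.058,.068);rect(.098,.11)
E
```

```text
[162 118  25  28 211] [168.1042654  132.23696682] [0.5248 0.0636 0.05  ]
[272 118  73   5  81] [309.16049383 119.7654321 ] [ 0.5218 -0.0815  0.05  ]
[204 123  11  14 146] [208.91780822 129.85616438] [0.5225 0.0209 0.05  ]
[243 125  11  14 144] [247.96527778 131.95138889] [ 0.5161 -0.0187  0.05  ]
[281 128  13  13 151] [286.8410596 134.0794702] [ 0.5099 -0.0578  0.05  ]
0.035 0.0475 1485 [0.6017 0.0648] [0.0147 0.106 ] 81.01 0.044 [0.6034 0.0625]
0.035 0.0475 11014 [ 0.5497 -0.1235] [0.1262 0.1441] 80.92 0.0456 [ 0.567  -0.1317]
0.035 0.0475 381 [0.5451 0.1596] [0.0173 0.0293] 82.22 0.0381 [0.5454 0.1594]
0.035 0.0475 183 [0.5294 0.0678] [0.0149 0.0134] 82.94 0.0395 [0.5294 0.068 ]
0.035 0.0475 146 [0.5221 0.0216] [0.0105 0.0141] 81.87 0.0398 [0.5219 0.0224]
0.035 0.0475 159 [ 0.515  -0.0175] [0.0115 0.0131] 83.05 0.0396 [ 0.5149 -0.0174]
0.035 0.0475 160 [ 0.509  -0.0578] [0.0119 0.0139] 80.55 0.0398 [ 0.5085 -0.0579]
0.0485 0.053 1744 [ 0.5389 -0.1904] [0.0132 0.1437] 80.85 0.0504 [ 0.5415 -0.1903]
0.0485 0.053 169 [0.5418 0.1409] [0.0102 0.0301] 79.74 0.0503 [0.5451 0.1411]
0.0485 0.053 5024 [ 0.5149 -0.0248] [0.1958 0.0308] 80.75 0.0505 [ 0.5142 -0.0296]
0.058 0.068 1652 [0.5352 0.099 ] [0.0609 0.0462] 80.38 0.0632 [0.5366 0.0887]
0.098 0.11 929 [0.5352 0.0988] [0.0301 0.0304] 9.93 0.104 [0.5354 0.0976]
```

```bash
python3 - <<'E'
from h import *
import pickle
cal,im,d,o=pickle.load(open('w2.pkl','rb'))
u=np.array([-.158,-.9874]); k=np.array([.5352,.0990])
for r in (40,60,80):
    row=[world(cal,(c,r),d[r,c]) for c in range(270,440)]
    b=[p for p in row if .043<p[2]<.0475]
    print(r,'block end',np.dot(b[0][:2]-k,u).round(4),'fence side',np.dot(b[-1][:2]-k,u).round(4))
    f=[p for p in row if .0485<p[2]<.053]; print('fence face',np.dot(f[0][:2]-k,u).round(4))
print(shift([.5352,.0990,.16],80.9))
E
```

```text
40 block end 0.1552 fence side 0.2789
fence face 0.2806
60 block end 0.1554 fence side 0.2794
fence face 0.2798
80 block end 0.1547 fence side 0.2799
fence face 0.2803
(array([ 0.0485, -0.1429,  0.1246]), array([ -1.42,  -1.31, -86.91]))
```

play_rows([
  {"fingers": 1, "x": 0.0485, "y": -0.1429, "z": 0.1, "wx": -1.42, "wy": -1.31, "wz": -86.91},
  {"fingers": 1, "x": 0.0485, "y": -0.1429, "z": 0.1, "wx": -1.42, "wy": -1.31, "wz": -86.91},
  {"fingers": 1, "x": 0.0485, "y": -0.1429, "z": 0.1, "wx": -1.42, "wy": -1.31, "wz": -86.91},
  {"fingers": 1, "x": 0.0485, "y": -0.1429, "z": 0.1, "wx": -1.42, "wy": -1.31, "wz": -86.91},
  {"fingers": 1, "x": 0.0485, "y": -0.1429, "z": 0.1, "wx": -1.42, "wy": -1.31, "wz": -86.91},
  {"fingers": 1, "x": 0.0485, "y": -0.1429, "z": 0.1, "wx": -1.42, "wy": -1.31, "wz": -86.91},
  {"fingers": 1, "x": 0.0485, "y": -0.1429, "z": 0.1, "wx": -1.42, "wy": -1.31, "wz": -86.91},
  {"fingers": 1, "x": 0.0485, "y": -0.1429, "z": 0.1, "wx": -1.42, "wy": -1.31, "wz": -86.91},
  {"fingers": 1, "x": 0.0485, "y": -0.1429, "z": 0.1, "wx": -1.42, "wy": -1.31, "wz": -86.91},
  {"fingers": 1, "x": 0.0485, "y": -0.1429, "z": 0.1, "wx": -1.42, "wy": -1.31, "wz": -86.91},
  {"fingers": 1, "x": 0.0485, "y": -0.1429, "z": 0.1, "wx": -1.42, "wy": -1.31, "wz": -86.91},
  {"fingers": 1, "x": 0.0485, "y": -0.1429, "z": 0.1, "wx": -1.42, "wy": -1.31, "wz": -86.91},
  {"fingers": 1, "x": 0.0485, "y": -0.1429, "z": 0.1, "wx": -1.42, "wy": -1.31, "wz": -86.91},
])

```text
time: 4.15
ee_pos: [0.5352, 0.0986, 0.1845]
tcp_rot: [-180.0, -0.0, 81.3]
wrist_force: [-0.6, -0.5, -0.9]
opening: 0.0856
```

```bash
python3 - <<'E'
from h import *
o=bot.get_obs(); print(o['time'],o['ee_pos'],o['tcp_rot'],o['q'])
print(shift([.5352,.0990,.16],170.9))
E
```

```text
4.15 [0.53518864 0.09855367 0.18446852] [-1.79990479e+02 -3.30531195e-03  8.12672236e+01] [1.04308387e+01 3.37300408e+00 1.97106982e+00 8.86059745e+01
 6.24772054e-03 1.09163614e+02]
(array([ 0.0004, -0.0001,  0.0245]), array([-0.000e+00, -1.000e-02, -8.963e+01]))
```

play_rows([
  {"fingers": 0.4, "x": 0.0004, "y": 0, "z": 0.03, "wx": 0, "wy": 0, "wz": -90},
  {"fingers": 0.4, "x": 0.0004, "y": 0, "z": 0.03, "wx": 0, "wy": 0, "wz": -90},
  {"fingers": 0.4, "x": 0.0004, "y": 0, "z": 0.03, "wx": 0, "wy": 0, "wz": -90},
  {"fingers": 0.4, "x": 0.0004, "y": 0, "z": 0.03, "wx": 0, "wy": 0, "wz": -90},
  {"fingers": 0.4, "x": 0.0004, "y": 0, "z": 0.03, "wx": 0, "wy": 0, "wz": -90},
  {"fingers": 0.4, "x": 0.0004, "y": 0, "z": 0.03, "wx": 0, "wy": 0, "wz": -90},
  {"fingers": 0.4, "x": 0.0004, "y": 0, "z": 0.03, "wx": 0, "wy": 0, "wz": -90},
  {"fingers": 0.4, "x": 0.0004, "y": 0, "z": 0.03, "wx": 0, "wy": 0, "wz": -90},
  {"fingers": 0.4, "x": 0.0004, "y": 0, "z": 0.03, "wx": 0, "wy": 0, "wz": -90},
  {"fingers": 0.4, "x": 0.0004, "y": 0, "z": 0.03, "wx": 0, "wy": 0, "wz": -90},
  {"fingers": 0.4, "x": 0.0004, "y": 0, "z": 0.03, "wx": 0, "wy": 0, "wz": -90},
  {"fingers": 0.4, "x": 0.0004, "y": 0, "z": 0.03, "wx": 0, "wy": 0, "wz": -90},
  {"fingers": 0.4, "x": 0.0004, "y": 0, "z": 0.03, "wx": 0, "wy": 0, "wz": -90},
  {"fingers": 0.4, "x": 0.0004, "y": 0, "z": 0.03, "wx": 0, "wy": 0, "wz": -90},
])

```text
time: 5.32
ee_pos: [0.5353, 0.099, 0.1544]
tcp_rot: [180.0, -0.0, 170.9]
wrist_force: [0.8, 1.4, -0.6]
opening: 0.0598
```

```bash
python3 - <<'E'
from h import *
o=bot.get_obs(); print(o['time'],o['ee_pos'],o['tcp_rot'],o['wrist_force'],o['opening'])
cal=bot.get_calibration('wrist'); im,d=take('wrist','pics/w3.png')
v,u=np.mgrid[0:420,0:560]; 
Z=[]
for a,b in zip(u[::1].ravel(),v.ravel()):
    pass
K=np.array([[cal['fx'],0,cal['cx']],[0,cal['fy'],cal['cy']],[0,0,1]])
uv=cv2.undistortPoints(np.stack([u.ravel(),v.ravel()],1)[:,None].astype(float),K,np.array(cal['distortion']))[:,0]
T=np.linalg.inv(np.array(cal['camera_from_world'])); P=(T[:3,:3]@(np.c_[uv,np.ones(len(uv))]*d.ravel()[:,None]).T).T+T[:3,3]
m=(abs(P[:,2]-.104)<.004)&(np.hypot(P[:,0]-.535,P[:,1]-.099)<.025)
r=cv2.minAreaRect(P[m][:,:2].astype(np.float32)); print(m.sum(),r,cv2.minEnclosingCircle(P[m][:,:2].astype(np.float32)))
print(shift([.5352,.0990,.084],170.9))
E
```

```text
5.3167 [0.53530606 0.09896602 0.15443354] [ 1.79987962e+02 -1.79846048e-02  1.70932316e+02] [ 0.82186665  1.38516245 -0.61102414] 0.05980377324199018
2151 ((0.534445583820343, 0.09961017966270447), (0.029744258150458336, 0.030609898269176483), 83.88899993896484) ((0.5346181392669678, 0.09971790015697479), 0.015584919601678848)
(array([ 0.0001, -0.    ,  0.0704]), array([ 0.01, -0.02, -0.2 ]))
```

View pics/w3.png

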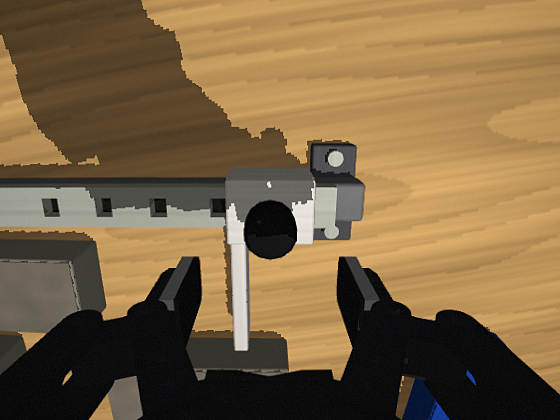

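The knob (270,228) sits midway between the fingers (about 185 and 352). I'll descend and grip.

play_rows([
  {"fingers": 0.4, "x": 0.0003, "y": 0, "z": 0.02, "wx": 0, "wy": 0, "wz": 0},
  {"fingers": 0.4, "x": 0.0003, "y": 0, "z": 0.04, "wx": 0, "wy": 0, "wz": 0},
  {"fingers": 0.4, "x": 0.0003, "y": 0, "z": 0.055, "wx": 0, "wy": 0, "wz": 0},
  {"fingers": 0.4, "x": 0.0003, "y": 0, "z": 0.065, "wx": 0, "wy": 0, "wz": 0},
  {"fingers": 0.4, "x": 0.0003, "y": 0, "z": 0.0704, "wx": 0, "wy": 0, "wz": 0},
  {"fingers": 0.4, "x": 0.0003, "y": 0, "z": 0.0704, "wx": 0, "wy": 0, "wz": 0},
  {"fingers": -0.2, "x": 0.0003, "y": 0, "z": 0.0704, "wx": 0, "wy": 0, "wz": 0},
  {"fingers": -0.6, "x": 0.0003, "y": 0, "z": 0.0704, "wx": 0, "wy": 0, "wz": 0},
  {"fingers": -0.6, "x": 0.0003, "y": 0, "z": 0.0704, "wx": 0, "wy": 0, "wz": 0},
  {"fingers": -0.6, "x": 0.0003, "y": 0, "z": 0.0704, "wx": 0, "wy": 0, "wz": 0},
  {"fingers": -0.6, "x": 0.0003, "y": 0, "z": 0.0704, "wx": 0, "wy": 0, "wz": 0},
  {"fingers": -0.6, "x": 0.0003, "y": 0, "z": 0.0704, "wx": 0, "wy": 0, "wz": 0},
], grip_force=40)

```text
time: 6.37
ee_pos: [0.5357, 0.0993, 0.0852]
tcp_rot: [180.0, 0.1, 170.9]
wrist_force: [-0.4, -0.5, 6.2]
opening: 0.0299
```

```bash
python3 - <<'E'
from h import *
o=bot.get_obs(); print(o['time'],o['ee_pos'],o['tcp_rot'],o['wrist_force'],o['torque'],o['opening'])
im,d=take('wrist','pics/w4.png')
E
```

```text
6.3667 [0.53565267 0.09930618 0.08524342] [1.79950533e+02 8.22663295e-02 1.70932267e+02] [-0.43154285 -0.53553945  6.23598998] [ 0.01825192  0.22742603 -0.0682784 ] 0.029851559669511606
```

View pics/w4.png

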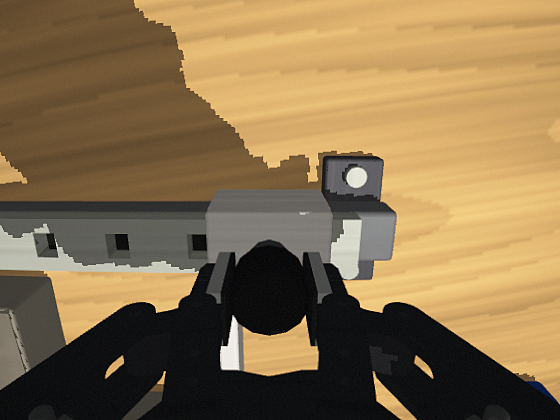

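play_rows([
  {"fingers": -0.6, "x": 0, "y": 0, "z": -0.004, "wx": 0, "wy": 0, "wz": 0},
  {"fingers": -0.6, "x": 0, "y": 0, "z": -0.008, "wx": 0, "wy": 0, "wz": 0},
  {"fingers": -0.6, "x": 0, "y": 0, "z": -0.012, "wx": 0, "wy": 0, "wz": 0},
  {"fingers": -0.6, "x": 0, "y": 0, "z": -0.015, "wx": 0, "wy": 0, "wz": 0},
  {"fingers": -0.6, "x": 0, "y": 0, "z": -0.015, "wx": 0, "wy": 0, "wz": 0},
  {"fingers": -0.6, "x": 0, "y": 0, "z": -0.015, "wx": 0, "wy": 0, "wz": 0},
])

```text
time: 6.92
ee_pos: [0.5354, 0.0992, 0.098]
tcp_rot: [180.0, -0.0, 170.9]
wrist_force: [7.0, 2.0, -12.4]
opening: 0.0299
```

```bash
cat > v.py <<'E'
from h import *
import sys
o=bot.get_obs(); print(round(o['time'],2),o['ee_pos'].round(4),o['tcp_rot'].round(2),o['wrist_force'].round(1),round(o['opening'],4))
if len(sys.argv)>1:
  for n in sys.argv[2:]:
    im,d=take(n,f'pics/{n}{sys.argv[1]}.png'); cal=bot.get_calibration(n)
    if n in('top','scene'):
        p=proj(cal,[.53,.04,.06]); a,b=int(p[0]),int(p[1]); c=im[max(0,b-55):b+55,max(0,a-75):a+75]; cv2.imwrite(f'pics/{n}{sys.argv[1]}.png',cv2.resize(c,None,fx=5,fy=5,interpolation=cv2.INTER_CUBIC))
E
python3 v.py 5 wrist scene
```

```text
6.92 [0.5354 0.0992 0.098 ] [ 1.8000e+02 -3.0000e-02  1.7093e+02] [  7.    2.  -12.4] 0.0299
```

View pics/scene5.png

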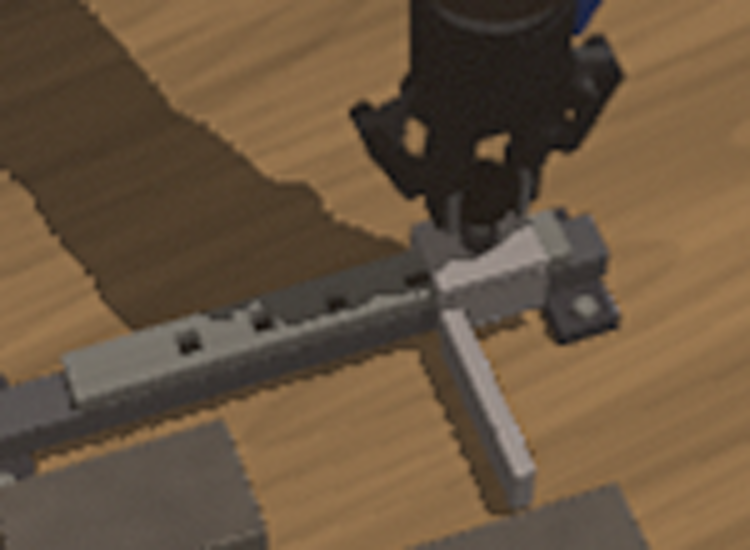

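play_rows([
  {"fingers": -0.6, "x": 0, "y": -0.004, "z": 0, "wx": 0, "wy": 0, "wz": 0},
  {"fingers": -0.6, "x": 0, "y": -0.012, "z": 0, "wx": 0, "wy": 0, "wz": 0},
  {"fingers": -0.6, "x": 0, "y": -0.022, "z": 0, "wx": 0, "wy": 0, "wz": 0},
  {"fingers": -0.6, "x": 0, "y": -0.032, "z": 0, "wx": 0, "wy": 0, "wz": 0},
  {"fingers": -0.6, "x": 0, "y": -0.042, "z": 0, "wx": 0, "wy": 0, "wz": 0},
  {"fingers": -0.6, "x": 0, "y": -0.052, "z": 0, "wx": 0, "wy": 0, "wz": 0},
  {"fingers": -0.6, "x": 0, "y": -0.062, "z": 0, "wx": 0, "wy": 0, "wz": 0},
  {"fingers": -0.6, "x": 0, "y": -0.072, "z": 0, "wx": 0, "wy": 0, "wz": 0},
  {"fingers": -0.6, "x": 0, "y": -0.082, "z": 0, "wx": 0, "wy": 0, "wz": 0},
  {"fingers": -0.6, "x": 0, "y": -0.092, "z": 0, "wx": 0, "wy": 0, "wz": 0},
  {"fingers": -0.6, "x": 0, "y": -0.1, "z": 0, "wx": 0, "wy": 0, "wz": 0},
  {"fingers": -0.6, "x": 0, "y": -0.1, "z": 0, "wx": 0, "wy": 0, "wz": 0},
  {"fingers": -0.6, "x": 0, "y": -0.1, "z": 0, "wx": 0, "wy": 0, "wz": 0},
])

```text
time: 8.1
ee_pos: [0.5193, -0.0004, 0.0978]
tcp_rot: [-180.0, -0.1, 170.9]
wrist_force: [5.0, -2.8, -12.2]
opening: 0.0297
```

```bash
python3 v.py 6 wrist scene
```

```text
8.1 [ 5.193e-01 -4.000e-04  9.780e-02] [-1.7995e+02 -7.0000e-02  1.7088e+02] [  5.   -2.8 -12.2] 0.0297
```

View pics/wrist6.png

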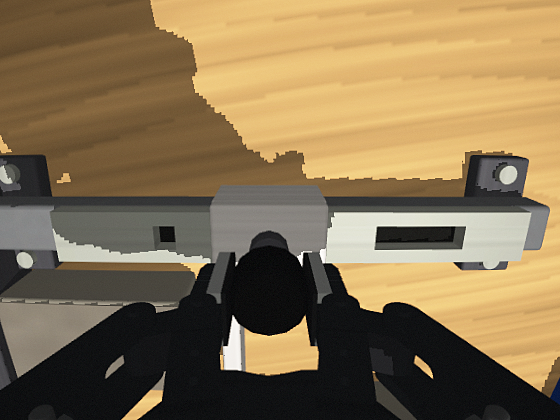

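View pics/scene6.png

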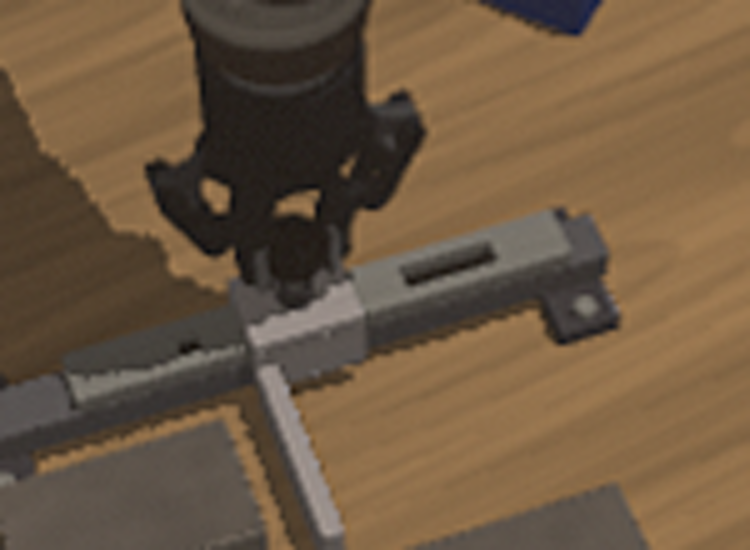

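```bash
python3 - <<'E'
from h import *
cal=bot.get_calibration('wrist'); im=cv2.imread('pics/wrist6.png'); u=np.array([-.158,-.9874])
g=cv2.cvtColor(im,cv2.COLOR_BGR2GRAY)
print(g[234,140:200:1]); print(g[215,200:225],g[215,315:340])
L=world(cal,(211,215),z=.063); R=world(cal,(327.5,215),z=.063)
H1=world(cal,(159,234),z=.05);H2=world(cal,(175.5,234),z=.05)
c=(L+R)/2; print('saddle len',np.dot((L-R)[:2],u),'c',c)
for h in (H1,H2,(H1+H2)/2): print(h,np.dot((h-c)[:2],u))
E
```

```text
[102 102 105 101 101 104 103 105 103 103 107 103 109  84  72  73  77  75
  76  78  14  15  10  15  16  15  13  13  16  16  16  15  15   9  44 115
 108 103 102 103 101 104 103 101 103 101 102 101 101 104 101 102 104 103
 102 103 104 102 102 103]
[103 107 103 103 103 104 104 106 105  95 114 130 131 133 135 135 137 131
 133 136 134 136 134 135 135] [132 133 132 132 133 131 133 133 135 132 132 126 124  98 103 101 103  99
  81 250 233 227 227 227 227]
saddle len 0.05850842201115266 c [0.50154135 0.00279947 0.063     ]
[ 0.50718301 -0.05996598  0.05      ] 0.0610832234691969
[ 0.5086059  -0.05081345  0.05      ] 0.051821199301882705
[ 0.50789445 -0.05538971  0.05      ] 0.056452211385539804
```

play_rows([
  {"fingers": -0.6, "x": 0, "y": -0.006, "z": 0, "wx": 0, "wy": 0, "wz": 0},
  {"fingers": -0.6, "x": 0, "y": -0.012, "z": 0, "wx": 0, "wy": 0, "wz": 0},
  {"fingers": -0.6, "x": 0, "y": -0.016, "z": 0, "wx": 0, "wy": 0, "wz": 0},
  {"fingers": -0.6, "x": 0, "y": -0.016, "z": 0, "wx": 0, "wy": 0, "wz": 0},
  {"fingers": -0.6, "x": 0, "y": -0.016, "z": 0, "wx": 0, "wy": 0, "wz": 0},
  {"fingers": -0.6, "x": 0, "y": -0.016, "z": 0.002, "wx": 0, "wy": 0, "wz": 0},
  {"fingers": -0.6, "x": 0, "y": -0.016, "z": 0.004, "wx": 0, "wy": 0, "wz": 0},
  {"fingers": -0.6, "x": 0, "y": -0.016, "z": 0.005, "wx": 0, "wy": 0, "wz": 0},
  {"fingers": -0.6, "x": 0, "y": -0.016, "z": 0.006, "wx": 0, "wy": 0, "wz": 0},
  {"fingers": -0.6, "x": 0, "y": -0.016, "z": 0.006, "wx": 0, "wy": 0, "wz": 0},
  {"fingers": -0.6, "x": 0, "y": -0.016, "z": 0.006, "wx": 0, "wy": 0, "wz": 0},
])

```text
time: 9.12
ee_pos: [0.5168, -0.0165, 0.0922]
tcp_rot: [-179.9, -0.0, 170.9]
wrist_force: [4.0, -9.6, -10.0]
opening: 0.0297
```

The pin has dropped below the strip top (plunger ≈ 7 mm, still hanging on its spring), but there is about 9 N along the rail. It is touching the near wall, so I'll ease it towards the fence.

play_rows([
  {"fingers": -0.6, "x": 0, "y": -0.0005, "z": 0, "wx": 0, "wy": 0, "wz": 0},
  {"fingers": -0.6, "x": 0, "y": -0.001, "z": 0, "wx": 0, "wy": 0, "wz": 0},
  {"fingers": -0.6, "x": 0, "y": -0.001, "z": 0, "wx": 0, "wy": 0, "wz": 0},
  {"fingers": -0.6, "x": 0, "y": -0.001, "z": 0, "wx": 0, "wy": 0, "wz": 0},
])

```text
time: 9.45
ee_pos: [0.5167, -0.0167, 0.0922]
tcp_rot: [-180.0, -0.0, 170.9]
wrist_force: [5.0, -3.9, -9.5]
opening: 0.0299
```

play_rows([
  {"fingers": -0.6, "x": 0, "y": -0.0005, "z": 0, "wx": 0, "wy": 0, "wz": 0},
  {"fingers": -0.6, "x": 0, "y": -0.001, "z": 0, "wx": 0, "wy": 0, "wz": 0},
  {"fingers": -0.6, "x": 0, "y": -0.001, "z": 0, "wx": 0, "wy": 0, "wz": 0},
  {"fingers": -0.6, "x": 0, "y": -0.001, "z": 0, "wx": 0, "wy": 0, "wz": 0},
])

```text
time: 9.78
ee_pos: [0.5166, -0.0171, 0.0921]
tcp_rot: [180.0, -0.0, 171.0]
wrist_force: [5.4, 0.4, -8.8]
opening: 0.03
```

play_rows([
  {"fingers": -0.6, "x": 0, "y": -0.0004, "z": 0.0015, "wx": 0, "wy": 0, "wz": 0},
  {"fingers": -0.6, "x": 0, "y": -0.0004, "z": 0.003, "wx": 0, "wy": 0, "wz": 0},
  {"fingers": -0.6, "x": 0, "y": -0.0004, "z": 0.0045, "wx": 0, "wy": 0, "wz": 0},
  {"fingers": -0.6, "x": 0, "y": -0.0004, "z": 0.006, "wx": 0, "wy": 0, "wz": 0},
  {"fingers": -0.6, "x": 0, "y": -0.0004, "z": 0.006, "wx": 0, "wy": 0, "wz": 0},
  {"fingers": -0.6, "x": 0, "y": -0.0004, "z": 0.006, "wx": 0, "wy": 0, "wz": 0},
])

```text
time: 10.28
ee_pos: [0.5166, -0.0174, 0.0864]
tcp_rot: [180.0, -0.0, 171.0]
wrist_force: [5.2, 1.3, -7.5]
opening: 0.0299
```

play_rows([
  {"fingers": -0.6, "x": 0, "y": 0, "z": 0.001, "wx": 0, "wy": 0, "wz": 0},
  {"fingers": -0.6, "x": 0, "y": 0, "z": 0.002, "wx": 0, "wy": 0, "wz": 0},
  {"fingers": -0.6, "x": 0, "y": 0, "z": 0.0025, "wx": 0, "wy": 0, "wz": 0},
  {"fingers": -0.6, "x": 0, "y": 0, "z": 0.0025, "wx": 0, "wy": 0, "wz": 0},
  {"fingers": -0.6, "x": 0, "y": 0, "z": 0.0025, "wx": 0, "wy": 0, "wz": 0},
])

```text
time: 10.7
ee_pos: [0.5167, -0.0176, 0.0853]
tcp_rot: [180.0, 0.0, 171.0]
wrist_force: [1.7, 1.4, 6.1]
opening: 0.0297
```

The TCP is back at the initial down height (0.0853 against 0.0852) with the force reversed, so the pin is on its seat. Now I release it and rise.

play_rows([
  {"fingers": 0.0, "x": 0, "y": 0, "z": 0, "wx": 0, "wy": 0, "wz": 0},
  {"fingers": 0.4, "x": 0, "y": 0, "z": 0, "wx": 0, "wy": 0, "wz": 0},
  {"fingers": 0.4, "x": 0, "y": 0, "z": 0, "wx": 0, "wy": 0, "wz": 0},
  {"fingers": 0.4, "x": 0, "y": 0, "z": 0, "wx": 0, "wy": 0, "wz": 0},
  {"fingers": 0.4, "x": 0, "y": 0, "z": 0, "wx": 0, "wy": 0, "wz": 0},
  {"fingers": 0.4, "x": 0, "y": 0, "z": -0.01, "wx": 0, "wy": 0, "wz": 0},
  {"fingers": 0.4, "x": 0, "y": 0, "z": -0.03, "wx": 0, "wy": 0, "wz": 0},
  {"fingers": 0.4, "x": 0, "y": 0, "z": -0.06, "wx": 0, "wy": 0, "wz": 0},
  {"fingers": 0.4, "x": 0, "y": 0, "z": -0.1, "wx": 0, "wy": 0, "wz": 0},
  {"fingers": 0.4, "x": 0, "y": 0, "z": -0.13, "wx": 0, "wy": 0, "wz": 0},
  {"fingers": 0.4, "x": 0, "y": 0, "z": -0.13, "wx": 0, "wy": 0, "wz": 0},
  {"fingers": 0.4, "x": 0, "y": 0, "z": -0.13, "wx": 0, "wy": 0, "wz": 0},
])

```text
time: 11.7
ee_pos: [0.5173, -0.0178, 0.2171]
tcp_rot: [180.0, 0.2, 170.9]
wrist_force: [0.1, -0.9, -0.8]
opening: 0.06
```

```bash
python3 v.py 9 scene; python3 - <<'E'
from h import *
cal=bot.get_calibration('wrist'); im,d=take('wrist','pics/w9.png')
v,u=np.mgrid[0:420,0:560]
K=np.array([[cal['fx'],0,cal['cx']],[0,cal['fy'],cal['cy']],[0,0,1]])
uv=cv2.undistortPoints(np.stack([u.ravel(),v.ravel()],1)[:,None].astype(float),K,np.array(cal['distortion']))[:,0]
T=np.linalg.inv(np.array(cal['camera_from_world'])); P=(T[:3,:3]@(np.c_[uv,np.ones(len(uv))]*d.ravel()[:,None]).T).T+T[:3,3]
m=(P[:,2]>.085)&(P[:,2]<.13)&(np.hypot(P[:,0]-.5166,P[:,1]+.0176)<.03)
print(m.sum(),cv2.minEnclosingCircle(P[m&(P[:,2]>.1)][:,:2].astype(np.float32)),np.median(P[m,2]))
k=np.array([.5166,-.0176]);uu=np.array([-.158,-.9874]);w=np.array([.9874,-.158])
a=(P[:,:2]-k)@uu; b=(P[:,:2]-k)@w
for lo,hi in [(60,80),(80,95)]:
    s=(b>lo/1000)&(b<hi/1000); bl=s&(P[:,2]>.0445)&(P[:,2]<.049)&(a>0.025); ar=s&(abs(P[:,2]-.044)<.003)&(a<.034)&(a>.01)
    print('arm',np.percentile(a[ar],[1,99]) if ar.any() else None,'block start',np.percentile(a[bl],[0.5,1]) if bl.any() else None)
E
```

```text
11.7 [ 0.5173 -0.0178  0.2171] [179.96   0.21 170.94] [ 0.1 -0.9 -0.8] 0.06
1482 ((0.5155019760131836, -0.01780509203672409), 0.01561369001865387) 0.1040137930189541
arm [0.01889162 0.03043096] block start [0.02633742 0.02742907]
arm [0.01918645 0.03003833] block start [0.02687761 0.02771055]
```

View pics/w9.png

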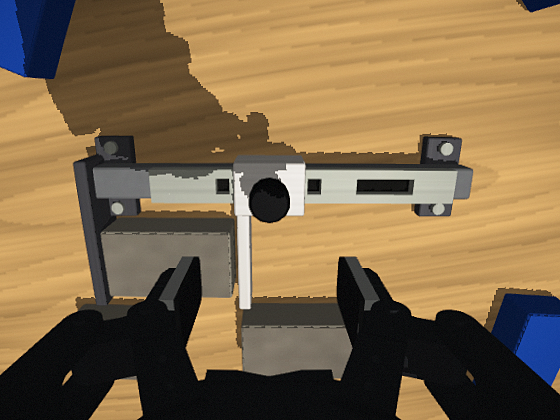

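View pics/scene9.png

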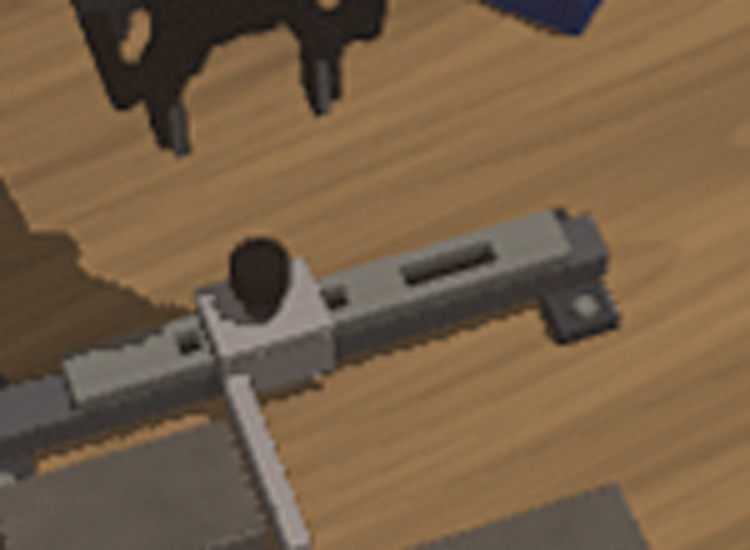

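```bash
python3 -c "
from h import *
print(bot.job_done())"
```

```text
the job is handed in; nothing more can be done
None
```

The stop is set to the middle hole, the pin is fully down and the gripper has let go. I handed the job in at about 11.8 s; no verdict is reported.

**Which block and hole:** the block at the fence measured about 125 mm, so it is stone_b and its hole is the middle one. I pulled the knob up about 13 mm, slid the stop about 118 mm, and lowered the pin gently until it dropped into the hole. It first rubbed the hole's near wall with roughly 9 N along the rail. I eased the stop about 0.6 mm towards the fence to clear that before letting the pin down the rest of the way.

**Last checks:**
- **Pin down:** the knob top is at 104.0 mm, the same as before it was pulled, and the gripper came back to its starting height.
- **Right hole:** the last picture shows one free hole on each side of the saddle, so the pin is in the middle one.
- **Block:** it still looks to be against the fence and unmoved.
- **Force:** the wrist force was about zero after release.

**Less certain:** my final reading of the gap between the arm and the block was spoiled because the arm mixed into the block measurement. The roughly 6–7 mm gap comes from the positions measured earlier, and the last picture is consistent with it. The first move call was refused because I left fields out. The next one stopped short when the last joint reached its limit, and I used the half-turned grasp instead.

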